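# Tighten the green ratchet lid of a specimen canister

### The job

Screw down the green ratchet lid of the specimen canister: turn its wing clockwise, seen from above, until the screw collar is fully home against its stop and the wing slips past it by three clicks or more (at least 20 degrees). Then let go, leaving the collar tight, and leave the yellow lid as it is.

Things in the scene. Friction and masses are not known exactly. Their poses are not given: they have to be found in the camera images.
- green_grip (a point): Grip point on the GREEN lid's wing: on the fixed turning axis, 144 mm above the work surface. The wing is an upright bar 54 mm long, 16 thick, 38 tall, on a disc 72 wide; the point is 24 mm above the disc, 14 below the wing's top. x: along the bar to its white-striped end, turning with it; z: up. The lid, on a white canister bolted to the bench, does not rise or sink.
- green_thread (a joint): Turn of the green screw collar (84 mm wide, under the disc, with a red tab), rad, growing clockwise from above. 1.0 is fully home: tab against the fixed black post. Starts 0.25 to 0.6, so 0.4 to 0.75 rad from home. The wing carries the collar along (0.04 N m) until it is home; turning the wing back unscrews it.
- green_ratchet (a joint): How far the green wing has slipped clockwise past its collar, rad; 0 at the start, when the wing's stripe and the collar's tab point the same way. It slips only at 0.2 N m, reached once the collar is home. One click is about 0.12 rad, though here the clutch slips smoothly at steady torque.
- yellow_wing_end (a point): Striped end of the wing of the YELLOW lid, 27 mm from its axis, 144 mm above the work surface; a canister of the same build as the green one, to be left alone.

How it is judged:
At the end, for the whole second after the job is handed in: The green collar is home (thread joint above 0.82, within about 10 degrees of its stop at 1.0), its wing has slipped more than 0.2 rad (about two clicks) past it, and the striped end of the yellow wing is within 8 mm of where it was at the start (value of joint green_thread above 0.82 rad and value of joint green_ratchet above 0.2 rad and distance of yellow_wing_end from where it was at the start of the episode below 0.008 m); the robot touches nothing.
It fails at once if the yellow lid is turned (its wing end moves more than 8 mm) (distance of yellow_wing_end from where it was at the start of the episode above 0.008 m).
It also fails if it takes over 35 s, if anything falls off the work surface, if the arm or the gripper's body presses on something with over 40 N, if the wrist force passes 120 N, or if a joint passes its speed limit or range.

### The arm

A 6-joint arm with a two-finger parallel gripper is mounted at the origin on the work surface. World frame = base frame: x ahead of the robot, y to its left, z up, the work surface at z = 0. Lengths are in m, angles in rad, forces in N, time in s.
With the tool pointing down it reaches from about 0.4 to 0.825 m from the base axis. Payload 7 kg.
Tool frame: the origin (TCP) lies on the centre line of the jaws, within the pads' length; the fingertips stand 25 mm ahead of it and the grasp point (between the pads) lies 6 mm ahead of it (robot.tip_extent is the distance from the TCP to the fingertips, in m); x points along the fingers, y is the direction in which the jaws open and shut, and the axes are right-handed (so a half turn about x gives the same grasp; the last joint's range is limited). The gripper opens to 88 mm and grips with 3 to 60 N. Pads are 19 mm wide; open, the fingers measure 130 mm over their backs; the gripper's body (78 mm by 193 mm) begins 47 mm behind the grasp point.
Start: joints at [1.618, 0.359, 0.012, 0, -1.224, -0.288], TCP at [0.161, 0.655, 0.252] pointing down, gripper open.
Joint ranges: [-3.07, 3.07], [-1.43, 2.12], [-1.02, 1.25], [-3.03, 1.67], [-3.05, -0], [-3.03, 3.03]. Speed limits (rad/s): [2.39, 2.39, 3.01, 3.14, 3.14, 3.14].

### API

Orientations are given as a 3x3 rotation matrix whose columns are the frame's x, y, z axes.
In Python, from rig import telemetry, grab_frame, hand_in, robot gives the robot as it stands.
- The arm moves only by the shell command python3 -m handwheel 'ROWS' [FORCE]. ROWS is JSON, a list of rows, each a list of 3 entries, a list of its own where there are three numbers: the finger opening in cm, from 0 to 8.76, then the shift along the tool's x, y, z in cm, then the turn about the tool's x in degrees. A call has 1 to 10 rows; each row shifts and turns the commanded pose from where the row before left it, along the tool's axes as they then stand; what a row does not reach is not made up. A row lasts 1/10 s, in which the tool goes at most 50 mm and 8.59 degrees, less where a joint would pass 70% of its speed; a pose out of reach is approached as far as the arm can. A call with a gripper value outside its range is refused whole. The fingers move at their own pace and stop on an object; FORCE is the grip in N (left out, the last holds). Time passes only in rows, so rows that do not move let the fingers close. It gives the time, the measured TCP pose, the force and the opening at its end, in the units of the state.
- telemetry.sense(): the state, without advancing time (a new reading comes with each control period).
- grab_frame(name): name is "scene" or "top"; returns a dict with "color" (384x512x3 uint8, blue, green, red), "intrinsics" (3x3 intrinsics, pixels), "D" ([k1, k2, p1, p2, k3] as OpenCV has them; the pictures are not rectified), "R" (3x3) and "t" (3): a world point X has camera coordinates R X + t. Camera axes: x right, y down, z forward; pixel columns grow to the right and rows downward; lengths in m; the calibration is good to about 2 mm. A picture is of the moment at which its call begins. There is no depth.
- hand_in(): hands the job in, once; it reports no verdict.
The state is a dict: "clock": time; "qpos": joint angles; "qd": joint speeds; "effort": joint torques, N m; "tcp_pos": TCP position; "tool_rot": TCP orientation; "wrist_force": force on the tool from outside, world axes, zero at the start; "torque": the same for the moment, N m; "width": finger opening in m.
Only numpy, scipy, OpenCV 4.12 (cv2) and the standard library are available. Lean on these libraries where they do the work, as an engineer would, in place of code of your own. Each camera call takes 0.05 s, during which the arm holds its last target. There are 200 camera calls.

## Working session

There is one attempt and no reset: what is moved stays moved. The work goes in short steps, Python scripts to look and compute and a shell command to move; the robot and the scene stay as the last step left them, time stands still between calls to the robot, and variables do not carry over. Pictures are saved under pics/ and viewed, about 8 in all and at most 12, crops included, and the job is handed in when it is done.

```bash
mkdir -p pics; ls
cat > h.py <<'E'
import cv2,numpy as np,sys
from rig import telemetry,grab_frame,hand_in,robot
def shot(n,f):
    g=grab_frame(n); cv2.imwrite(f'pics/{f}.png',g['color']); np.savez(f'pics/{f}.npz',**g); return g
def ray(g,uv):
    p=cv2.undistortPoints(np.array([[uv]],float),g['intrinsics'],g['D'])[0,0]
    return -g['R'].T@g['t'], g['R'].T@np.array([p[0],p[1],1])
def onz(g,uv,z):
    c,d=ray(g,uv); return c+d*(z-c[2])/d[2]
def tri(l):
    A=np.zeros((3,3));b=np.zeros(3)
    for g,uv in l:
        c,d=ray(g,uv);d=d/np.linalg.norm(d);P=np.eye(3)-np.outer(d,d);A+=P;b+=P@c
    x=np.linalg.solve(A,b); return x
E
python3 - <<'E'
from h import *
for n in('scene','top'):
    g=shot(n,n+'0'); print(n,-g['R'].T@g['t'],g['R'][2])
a=cv2.imread('pics/scene0.png');b=cv2.imread('pics/top0.png')
cv2.imwrite('pics/both0.png',np.vstack([a,b])[:, :]) if 0 else None
s=telemetry.sense();print(s)
E
```

```text
pics
scene [ 0.77490932 -0.39674488  0.94427157] [-0.22410111  0.43425497 -0.87246852]
top [0.43932475 0.01098978 0.87767409] [ 0.18588739 -0.0089958  -0.98252987]
{'clock': 0.1, 'qpos': array([ 1.61810895e+00,  3.59286635e-01,  1.11493393e-02, -2.84682477e-04,
       -1.22409343e+00, -2.88151393e-01]), 'qd': array([-0.00043297, -0.00161784,  0.00273966,  0.00316272, -0.00225026,
        0.00142793]), 'effort': array([-2.86457587e-03, -5.84165239e+01,  2.93751079e+01,  7.01550007e+00,
        1.01460921e-02, -5.45529701e-05]), 'tcp_pos': array([0.16090103, 0.65513292, 0.25073866]), 'tool_rot': array([[-1.99604591e-04, -2.38611257e-01, -9.71115147e-01],
       [-1.44544161e-03, -9.71114083e-01,  2.38611293e-01],
       [-9.99998935e-01,  1.45131815e-03, -1.51059810e-04]]), 'wrist_force': array([ 0.28436985, -0.10791244,  0.63647887]), 'torque': array([-0.01846529, -0.01307703,  0.00042431]), 'width': 0.08725559278237147}
```

View pics/scene0.png

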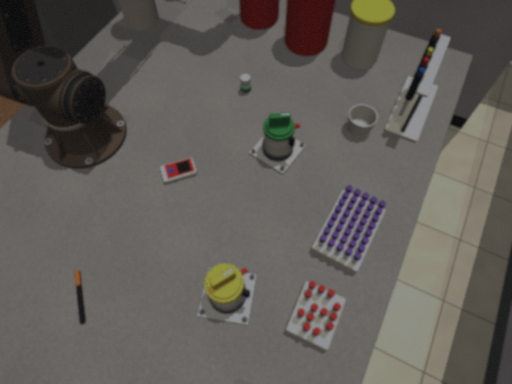

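View pics/top0.png

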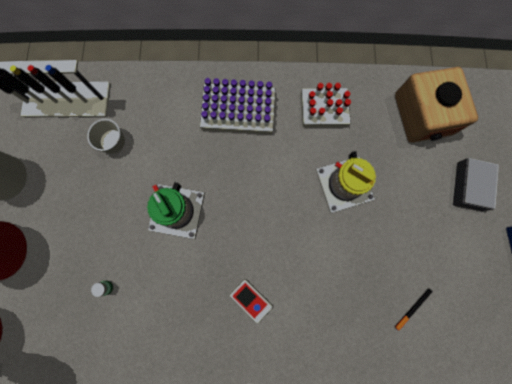

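The scene view has the green lid near (279,127) and the yellow near (225,285). The top view has green near (168,205) and yellow near (357,175). Next I'll enlarge the green lid in both.

Run:
```python
from h import *
a=cv2.imread('pics/scene0.png')[95:175,240:320];b=cv2.imread('pics/top0.png')[170:250,130:210]
cv2.imwrite('pics/crop0.png',np.hstack([cv2.resize(i,(400,400),interpolation=cv2.INTER_CUBIC) for i in(a,b)]))
```

```text
(no output)
```

View pics/crop0.png

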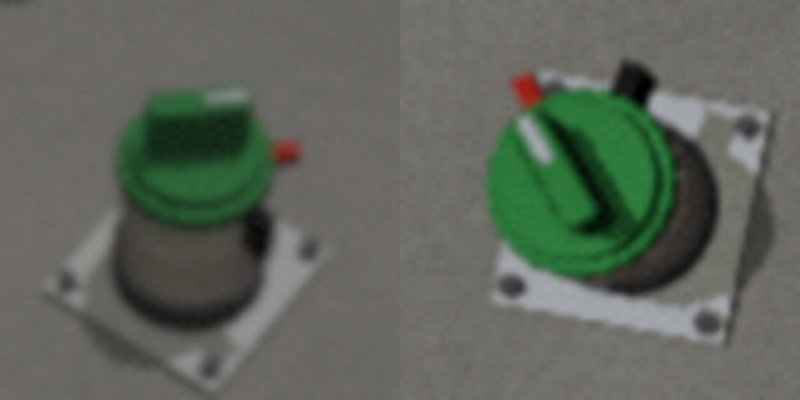

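The crops show the wing's top face. In the left one the striped end is at about (251,97) and the plain end at (146,103). In the right one they are at (527,115) and (583,222). The red tab lines up with the stripe, and the black post is clockwise of it.

Run:
```python
from h import *
S=np.load('pics/scene0.npz');T=np.load('pics/top0.npz')
s=lambda u,v:(240+(u+.5)/5-.5,95+(v+.5)/5-.5)
t=lambda u,v:(130+(u-400+.5)/5-.5,170+(v+.5)/5-.5)
a=tri([(S,s(251,97)),(T,t(527,115))]);b=tri([(S,s(146,103)),(T,t(583,222))])
c=(a+b)/2;d=a-b;print(a,b,c,np.linalg.norm(d),np.degrees(np.arctan2(d[1],d[0])),np.hypot(*c[:2]))
for z in(.158,):
  print([onz(T,t(*p),z) for p in((527,115),(583,222))],[onz(S,s(*p),z) for p in((251,97),(146,103))])
# disc centre: ellipse of disc in top crop, z .120
print(onz(T,t(580,183),.12), 'post/tab', onz(T,t(525,90),.11),onz(T,t(635,80),.11))
print('yellow',onz(T,(357,172),.158))
st=telemetry.sense();print(np.degrees(st['qpos']))
```

```text
[0.55042994 0.2166081  0.16248561] [0.5052181  0.18971179 0.16295862] [0.52782402 0.20315994 0.16272212] 0.05260937347159253 30.748218138424768 0.5655724143940135
[array([0.55026146, 0.21708491, 0.158     ]), array([0.50557001, 0.1908545 , 0.158     ])] [array([0.54986107, 0.22110498, 0.158     ]), array([0.50359781, 0.19354682, 0.158     ])]
[0.5261966  0.20262104 0.12      ] post/tab [0.56902389 0.23245544 0.11      ] [0.57418731 0.18291134 0.11      ]
yellow [ 0.59975198 -0.21113451  0.158     ]
[ 9.27108135e+01  2.05856078e+01  6.38810087e-01 -1.63111044e-02
 -7.01353872e+01 -1.65098587e+01]
```

Run:
```python
from h import *
S=np.load('pics/scene0.npz');T=np.load('pics/top0.npz')
for G in(S,T):
  for X in([0,0,0],[.161,.655,.252],[.527,.204,.158],[.527,.204,0.]):
    print(X,cv2.projectPoints(np.array([X],float),cv2.Rodrigues(G['R'])[0],G['t'],G['intrinsics'],G['D'])[0].ravel().round())
for z in(.0,.2,.3): print(z,onz(T,(5,250),z),onz(T,(3,330),z),onz(S,(308,48),z),onz(S,(259,22),z))
R=telemetry.sense()['tool_rot'];p=np.array([.161,.655,.252]);print(R.T@(np.array([.527,.204,.252])-p)*100)
```

```text
[0, 0, 0] [ 87. 136.]
[0.161, 0.655, 0.252] [235. -51.]
[0.527, 0.204, 0.158] [279. 116.]
[0.527, 0.204, 0.0] [277. 151.]
[0, 0, 0] [255. 436.]
[0.161, 0.655, 0.252] [-99. 390.]
[0.527, 0.204, 0.158] [161. 204.]
[0.527, 0.204, 0.0] [177. 211.]
0.0 [0.42023572 0.6457997  0.        ] [0.22300862 0.62972319 0.        ] [4.40155809e-01 6.35823542e-01 1.11022302e-16] [ 2.30125575e-01  6.79671671e-01 -1.11022302e-16]
0.2 [0.42458564 0.50114238 0.2       ] [0.27230166 0.4887293  0.2       ] [0.51105777 0.41712196 0.2       ] [0.34551266 0.4516829  0.2       ]
0.3 [0.42676059 0.42881372 0.3       ] [0.29694818 0.41823236 0.3       ] [0.54650874 0.30777117 0.3       ] [0.40320621 0.33768852 0.3       ]
[  0.05788389  35.06407311 -46.30418368]
```

```bash
python3 -m handwheel '[[8.76,[-5,0,0],0],[8.76,[-5,0,0],0],[8.76,[0,2.7,-3.56],0],[8.76,[0,2.7,-3.56],0],[8.76,[0,2.7,-3.56],0],[8.76,[0,2.7,-3.56],0],[8.76,[0,2.7,-3.56],0],[8.76,[0,2.7,-3.56],0],[8.76,[0,2.7,-3.56],0],[8.76,[0,2.7,-3.56],0]]' 30; python3 -m handwheel '[[8.76,[0,2.7,-3.56],0],[8.76,[0,2.7,-3.56],0],[8.76,[0,2.7,-3.56],0],[8.76,[0,2.7,-3.56],0],[8.76,[0,2.7,-3.56],0],[8.76,[0,0,0],0],[8.76,[0,0,0],0]]'
```

```text
clock: 1.1
tcp_pos: [0.3867, 0.3761, 0.3514]
tool_rot: [[-0.0, -0.238, -0.971], [-0.0, -0.971, 0.238], [-1.0, 0.0, 0.0]]
wrist_force: [1.1, 0.6, 0.3]
width: 0.0875
clock: 1.8
tcp_pos: [0.5271, 0.2031, 0.3509]
tool_rot: [[-0.001, -0.241, -0.97], [-0.001, -0.97, 0.241], [-1.0, 0.001, 0.001]]
wrist_force: [-1.1, 0.5, 1.6]
width: 0.0878
```

Next I'll turn −44° in 6 rows so the jaws straddle the wing, and drop 12 cm to z≈0.23.

```bash
python3 -m handwheel '[[8.76,[0,0,0],-7.4],[8.76,[0,0,0],-7.4],[8.76,[0,0,0],-7.4],[8.76,[0,0,0],-7.4],[8.76,[3,0,0],-7.4],[8.76,[3,0,0],-7.4],[8.76,[3,0,0],0],[8.76,[3,0,0],0],[8.76,[0,0,0],0],[8.76,[0,0,0],0]]'
python3 - <<'E'
from h import *
S=shot('scene','s1');T=shot('top','t1');s=telemetry.sense();R=s['tool_rot'];print(s['tcp_pos'],np.degrees(np.arctan2(R[1,1],R[0,1])),np.degrees(s['qpos']))
print((R.T@(np.array([.527,.204,s['tcp_pos'][2]])-s['tcp_pos']))*100)
a=S['color'][40:160,220:340];b=T['color'][140:260,110:230]
cv2.imwrite('pics/c1.png',np.hstack([cv2.resize(i,(400,400),interpolation=cv2.INTER_CUBIC) for i in(a,b)]))
E
```

```text
clock: 2.8
tcp_pos: [0.5265, 0.205, 0.2322]
tool_rot: [[-0.0, 0.51, -0.86], [-0.001, -0.86, -0.51], [-1.0, 0.001, 0.0]]
wrist_force: [-0.2, 0.6, 1.3]
width: 0.0873
[0.52739589 0.20529582 0.23358493] -59.331638957289655 [ 4.11017983e+01  1.09727843e+01 -1.49808013e+01  3.80155367e-02
 -6.38897545e+01  7.95498861e+01]
[-0.00027183  0.0912651   0.10014719]
```

View pics/c1.png

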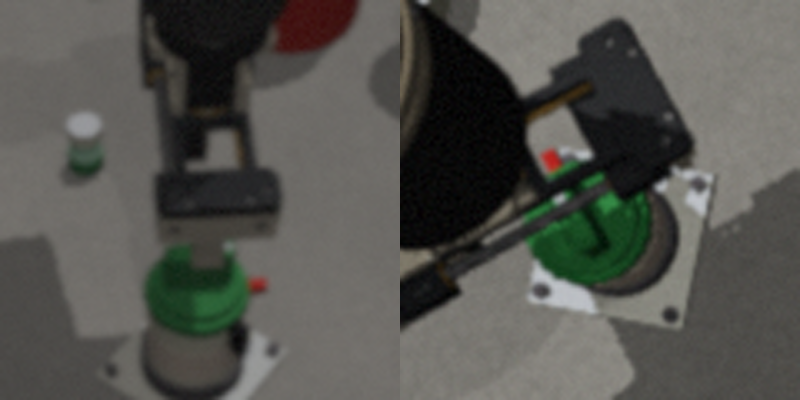

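The picture shows the jaws straddling the wing, with their opening direction across the bar. I'll descend 8.2 cm to TCP z≈0.151 and then close.

```bash
python3 -m handwheel '[[8.76,[2.5,0,0],0],[8.76,[2.5,0,0],0],[8.76,[2,0,0],0],[8.76,[1.2,0,0],0],[8.76,[0,0,0],0],[8.76,[0,0,0],0]]'; python3 -m handwheel '[[0,[0,0,0],0],[0,[0,0,0],0],[0,[0,0,0],0],[0,[0,0,0],0],[0,[0,0,0],0],[0,[0,0,0],0],[0,[0,0,0],0],[0,[0,0,0],0]]' 30; python3 -c "
from h import *
s=telemetry.sense();print(s['wrist_force'],s['torque'],s['width'],s['tcp_pos'])"
```

```text
clock: 3.5
tcp_pos: [0.5275, 0.2047, 0.1508]
tool_rot: [[0.001, 0.509, -0.861], [0.001, -0.861, -0.509], [-1.0, 0.0, -0.002]]
wrist_force: [0.4, 0.1, 0.2]
width: 0.0875
clock: 4.3
tcp_pos: [0.5267, 0.2043, 0.1495]
tool_rot: [[-0.0, 0.509, -0.861], [-0.0, -0.861, -0.509], [-1.0, 0.0, 0.0]]
wrist_force: [0.4, 0.4, -0.7]
width: 0.0292
[ 0.4016215   0.40651877 -0.65403021] [-0.07153459 -0.03950433  0.02563753] 0.029208305006931185 [0.52671307 0.20425092 0.14953979]
```

Still closing.

```bash
python3 -m handwheel '[[0,[0,0,0],0],[0,[0,0,0],0],[0,[0,0,0],0],[0,[0,0,0],0]]'; python3 -c "
from h import *
s=telemetry.sense();print(s['wrist_force'],s['torque'],s['width'],s['tcp_pos'])"
```

```text
clock: 4.7
tcp_pos: [0.5264, 0.2051, 0.1496]
tool_rot: [[-0.0, 0.509, -0.861], [0.001, -0.861, -0.509], [-1.0, -0.001, -0.0]]
wrist_force: [-2.1, 4.5, 1.0]
width: 0.0164
[-2.1144105   4.47113578  0.97277055] [ 1.58962657  1.14423276 -0.03087938] 0.016433280976154215 [0.5264274  0.20505214 0.14955945]
```

It's gripped at 16 mm with little side load. I'll turn clockwise (+x) slowly and watch the torque.

```bash
c='from h import *
s=telemetry.sense();R=s["tool_rot"];print("F",s["wrist_force"].round(1),"T",s["torque"].round(2),s["width"].round(4),"yaw",np.degrees(np.arctan2(R[1,1],R[0,1])).round(1))'
python3 -m handwheel '[[0,[0,0,0],4],[0,[0,0,0],4],[0,[0,0,0],4],[0,[0,0,0],4],[0,[0,0,0],4]]'; python3 -c "$c"
python3 -m handwheel '[[0,[0,0,0],4],[0,[0,0,0],4],[0,[0,0,0],4],[0,[0,0,0],4],[0,[0,0,0],4]]'|head -2; python3 -c "$c"
```

```text
clock: 5.2
tcp_pos: [0.5262, 0.2056, 0.1495]
tool_rot: [[-0.0, 0.181, -0.983], [0.002, -0.983, -0.181], [-1.0, -0.002, -0.0]]
wrist_force: [-6.0, 7.5, 2.2]
width: 0.0158
clock: 5.7
tcp_pos: [0.5263, 0.2064, 0.1496]Traceback (most recent call last):
  File "<string>", line 2, in <module>
    s=telemetry.sense();R=s["tool_rot"];print("F",s["wrist_force"].round(1),"T",s["torque"].round(2),s["width"].round(4),"yaw",np.degrees(np.arctan2(R[1,1],R[0,1])).round(1))
                                                                                                     ^^^^^^^^^^^^^^^^
AttributeError: 'float' object has no attribute 'round'
Traceback (most recent call last):
AttributeError: 'float' object has no attribute 'round'
```

```bash
cat > st.py <<'E'
from h import *
s=telemetry.sense();R=s["tool_rot"];t=s['torque'];print("F",s["wrist_force"].round(1),"F in tool",(R.T@s['wrist_force']).round(1),"T",t.round(2),round(s["width"],4),"yaw",np.degrees(np.arctan2(R[1,1],R[0,1])).round(1))
E
python3 st.py
python3 -m handwheel '[[0,[0,0,0],4],[0,[0,0,0],4],[0,[0,0,0],4],[0,[0,0,0],4],[0,[0,0,0],4]]'|head -2; python3 st.py
```

```text
F [-6.  10.8  1.3] F in tool [-1.3 -9.7  7.7] T [3.86 2.38 0.05] 0.0159 yaw -99.5
clock: 6.2
tcp_pos: [0.5265, 0.2069, 0.1496]
F [-5.1 12.2  0.4] F in tool [-0.4 -8.1 10.5] T [4.65 2.25 0.22] 0.0159 yaw -119.5
```

The Tz torque has risen to about 0.2 N m, so the clutch is slipping. I'll turn another 24° for margin and relieve the small side load.

```bash
python3 -m handwheel '[[0,[0,-0.1,0.1],4],[0,[0,0,0],4],[0,[0,0,0],4],[0,[0,0,0],4],[0,[0,0,0],4],[0,[0,0,0],4],[0,[0,0,0],0]]'|head -2; python3 st.py
python3 -c "
from h import *
S=shot('scene','s2');T=shot('top','t2')
a=S['color'][60:180,220:340];b=T['color'][140:260,110:230]
cv2.imwrite('pics/c2.png',np.hstack([cv2.resize(i,(400,400),interpolation=cv2.INTER_CUBIC) for i in(a,b)]))"
```

```text
clock: 6.9
tcp_pos: [0.5269, 0.2078, 0.1496]
F [-1.4  9.1 -2.3] F in tool [ 2.3 -4.3  8.2] T [ 3.39  0.38 -0.05] 0.016 yaw -143.5
```

View pics/c2.png

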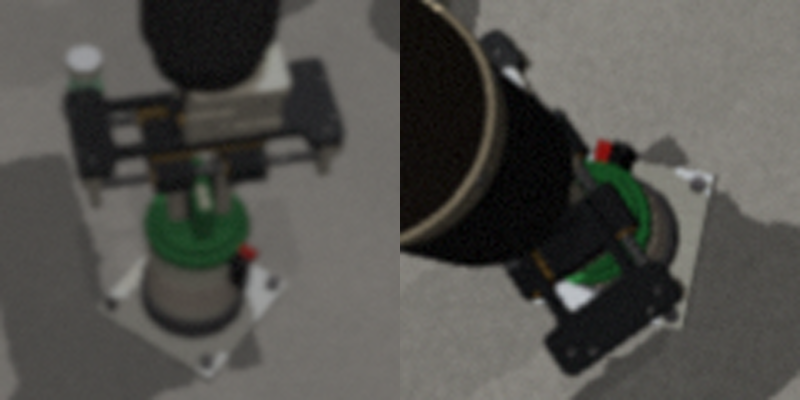

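The red tab is touching the black post in both views, so the collar is home. Releasing, then straight up.

```bash
python3 -m handwheel '[[8.76,[0,0,0],0],[8.76,[0,0,0],0],[8.76,[0,0,0],0],[8.76,[0,0,0],0],[8.76,[0,0,0],0],[8.76,[0,0,0],0],[8.76,[0,0,0],0],[8.76,[0,0,0],0],[8.76,[0,0,0],0],[8.76,[0,0,0],0]]'|tail -2; python3 -m handwheel '[[8.76,[-2,0,0],0],[8.76,[-4,0,0],0],[8.76,[-5,0,0],0],[8.76,[-5,0,0],0],[8.76,[-4,0,0],0],[8.76,[0,0,-5],0],[8.76,[0,0,-5],0],[8.76,[0,0,0],0],[8.76,[0,0,0],0]]'; 
python3 -c "
from h import *
S=shot('scene','s3');T=shot('top','t3')
a=S['color'][95:175,240:320];b=T['color'][170:250,130:210]
cv2.imwrite('pics/c3.png',np.hstack([cv2.resize(i,(400,400),interpolation=cv2.INTER_CUBIC) for i in(a,b)]))
T0=np.load('pics/top0.npz');y=np.s_[140:215,310:385]
print('yellow diff',np.abs(T0['color'][y].astype(int)-T['color'][y]).mean(),(np.abs(T0['color'][y].astype(int)-T['color'][y]).max(2)>60).sum())"
```

```text
wrist_force: [0.3, -0.1, 0.3]
width: 0.0865
clock: 8.9
tcp_pos: [0.5863, 0.1242, 0.349]
tool_rot: [[-0.001, -0.804, -0.594], [-0.0, -0.594, 0.804], [-1.0, 0.001, 0.0]]
wrist_force: [0.1, 0.5, -0.5]
width: 0.0875
yellow diff 28.37997037037037 0
```

View pics/c3.png

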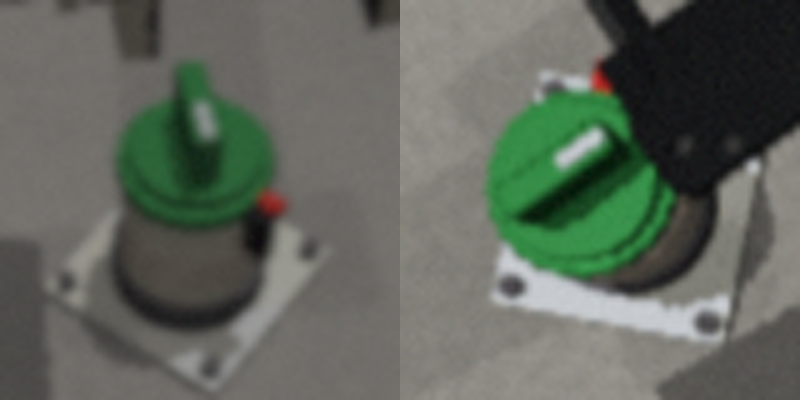

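The tab is still against the post after release, at (270,204) left and (600,78) right. The stripe is well past it, now at (580,147) in the right crop. The total turn was about 84°, of which at most 43° was collar travel. The gripper is clear of the lid.

```bash
python3 -c "
from h import *
print(hand_in())"
```

```text
the job is handed in; nothing more can be done
None
```

The green lid is screwed down and released, and I handed the job in after about 9 s on the robot's clock. No verdict was reported.

- **Measuring:** From two views, the wing's axis came out at about (0.527, 0.204) and the bar at 30.7°, with a length of 53 mm (54 given). Its top measured 163 mm high, 5 mm above the given 158 mm. I set the grip height from the given 144 mm.
- **Turning:** I gripped the wing at 30 N and turned it clockwise by 84°. The collar takes at most 43° to reach home, so the wing slipped at least 41° (0.7 rad) past it. The torque reading reached 0.22 N m at 60° of turn, matching the clutch. By the last reading, after a rest row, it had dropped to −0.05 N m.
- **Side load:** Readings between rows stayed near 13 N or less. The tool was pulled about 3 mm in +y, so the true axis is a few mm from my estimate.
- **After release:** Pictures show the red tab still against the black post, with the wing's stripe well past it. The gripper is open and about 20 cm higher, and the wrist force is near zero.
- **Yellow lid:** The robot never went near it. My before-and-after comparison was weak: no pixel changed strongly, but the mean difference was high (28). I put that down to the arm's shadow and did not check it further or measure the wing end itself.

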